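Clip the marver paddle back into its tool rack

TASK

Put the graphite marver paddle away: lay its handle over the empty pair of spring clips on the wooden tool rack, with the graphite pad at the cork-rest end and its flat face down, and press until both brass ferrules have snapped fully home in the clips, then let go. Graphite chips easily, so do not drop the paddle, and leave the other things on the bench undisturbed.

Things in the scene. Friction and masses are not known exactly. Their poses are not given: they have to be found in the camera images.
- paddle: Graphite marver paddle, 200 mm long, about 150 g, lying loose on the bench on its flat working face. Origin: in the plane of that face, straight below the middle of the handle; x runs along the handle towards the pad, z up out of the face. The round handle's axis is parallel to x, 12 mm above the face; the centre of mass is about 40 mm towards the pad from the origin.
- grip (a point): Middle of the paddle's dark wooden grip, on the handle axis, 12 mm straight above the paddle's origin. The grip is a cylinder of diameter 24 mm, 72 mm long (x = -36 to +36 mm), and lies on the bench.
- pad (a point): Centre of the dark grey graphite pad: 105 mm forward of the paddle's origin, 6 mm above its face. The pad is 58 mm long, 52 mm wide, 12 mm thick; a thin cranked steel shank joins it to the front ferrule.
- front_ferrule (a point): Centre of the brass ferrule next to the pad, on the handle axis: 50 mm forward of the paddle's origin, 12 mm above its face. Diameter 22 mm, 28 mm long, rims chamfered 2 mm.
- rear_ferrule (a point): Centre of the like brass ferrule at the butt, on the handle axis: 50 mm behind the paddle's origin, 12 mm above its face.
- rack: Pale wooden tool rack screwed to the bench: base board x = -80 to +146 mm, y = -38 to +86 mm, 12 mm thick. Origin: at bench level, straight below the middle between the two empty clips; x runs along the handle's place towards the cork rest, z up. A handle that is home has its axis 44 mm above the bench, parallel to x. Between the two battens only the base board lies below the handle.
- front_clip (a point): Seat centre of the empty clip nearer the cork rest, where the front ferrule's centre comes to lie: 50 mm forward of the rack's origin, 44 mm above the bench. The steel clip is 14 mm wide along x, open upwards, on a wooden batten 20 mm (x) by 44 mm (y), top 31.5 mm above the bench.
- rear_clip (a point): Seat centre of the other empty clip, on a like batten, for the rear ferrule: 50 mm behind the rack's origin, 44 mm above the bench.
- lips (a point): Middle of the front clip's mouth, 15 mm above its seat centre. In both clips two jaws (at +y and -y), hinged at the foot and sprung shut, flare to lips about 28 mm apart here and narrow below to a throat about 17 mm wide, 8 mm above the seat centre. Pushed down, a ferrule touches the lips with its axis about 16 mm above home; passing both clips takes about 14 N in all, then it snaps down.
- cork_rest (a point): Centre of the top of the cork-faced block under the pad's place, 29 mm above the bench, 50 mm (x) by 60 mm (y), 106 mm forward of the rack's origin. The pad of a paddle that is home hangs about 3 mm above it.
- reamer (a point): Middle of a second tool that stays fixed in small clips of its own on the rack, a graphite reamer with a dark wooden handle, parallel to the empty place at y = +68 mm, its clips' tops 39 mm above the bench.
- frit_red: Jar of red crushed glass with a metal lid, diameter 48 mm, 60 mm tall, upright. Origin: centre of its underside. Bystander.
- frit_blue: Jar of turquoise crushed glass with a metal lid, diameter 48 mm, 60 mm tall, upright. Origin: centre of its underside. Bystander.
- rod_mug: Blue mug, diameter 76 mm, 95 mm tall, with coloured glass rods standing in it to 220 mm. Origin: centre of its underside. Bystander.
- bead_stand: Wooden block 60 x 110 x 30 mm with six thin steel mandrels standing in it to 150 mm, a glass bead on each. Origin: centre of its underside. Bystander.
- case_edge (a point): Middle of the near top edge of the open pine case of glass rods that stands fixed on the left of the bench: 400 mm long (about along world x), 480 mm wide towards the left from here, 120 mm high, its raised lid on the far left. Scenery to keep clear of.
Things that resemble listed ones, but are neither listed nor needed, are in the scene too. What is shaped like the paddle but orange or turquoise is not meant.

How it is judged:
By the outcome, as a careful person would: the job done as asked, in the order asked, and still so for the second after the job is handed in, with the robot touching nothing.
It also fails if it takes over 42 s, if anything falls off the work surface, if the arm or the gripper's body presses on something with over 40 N, if the wrist force passes 120 N, or if a joint passes its speed limit or range.

ROBOT

A 6-joint arm with a two-finger parallel gripper is mounted at the origin on the work surface. World frame = base frame: x ahead of the robot, y to its left, z up, the work surface at z = 0. Lengths are in m, angles in rad, forces in N, time in s.
With the tool pointing down it reaches from about 0.425 to 0.95 m from the base axis. Payload 3.5 kg.
Tool frame: the origin (TCP) lies midway between the tips of the shut fingers; the grasp point (between the pads) lies ctrl.grasp_offset behind it (ctrl.grasp_offset is the distance from the TCP to the grasp point, in m); x points along the fingers, y is the direction in which the jaws open and shut, and the axes are right-handed (so a half turn about x gives the same grasp; the last joint's range is limited). The gripper opens to 85 mm and grips with 20 to 120 N. Pads are 22 mm wide; open, the fingers measure 114 mm over their backs; the gripper's body (76 mm by 85 mm) begins 54 mm behind the grasp point. The pads swing forward as they close: fully open they stand 13 mm farther back than shut.
Start: joints at [-1.43, 0.286, 1.577, -0, 1.279, -0.15], TCP at [0.194, -0.647, 0.231] pointing down, gripper open.
Joint ranges: [-2.77, 2.77], [-0.9, 2.22], [0.21, 2.48], [-1.53, 4.67], [0.24, 2.81], [-2.84, 2.84]. Speed limits (rad/s): [2.79, 2.79, 3.14, 3.14, 3.14, 3.14].

INTERFACE

Orientations are given as a unit quaternion [x, y, z, w].
In Python, from plant import readout, read_camera, sign_off, ctrl gives the robot as it stands.
- The arm moves only by the tool drive_tool, never from a script. Its argument "steps" is a list of rows, each a list of 5 numbers: the shift along the tool's x, y, z in cm, then the turn about the tool's x in degrees, then the opening, from 0 (shut) to 1 (fully open). A call has 1 to 10 rows; each row shifts and turns the commanded pose from where the row before left it, along the tool's axes as they then stand; what a row does not reach is not made up. A row lasts 1/10 s, in which the tool goes at most 50 mm and 8.59 degrees, less where a joint would pass 70% of its speed; a pose out of reach is approached as far as the arm can. A call is refused whole if a number of a shift passes 5 or a number of a turn 8.59, either way. A call with a gripper value outside its range is refused whole. The fingers move at their own pace and stop on an object; "force" is the grip in N (left out, the last holds). Time passes only in rows, so rows that do not move let the fingers close. It gives the time, the measured TCP pose, the force and the opening at its end, in the units of the state.
- readout.get_state(): the state, without advancing time (a new reading comes with each control period).
- read_camera(name): name is "scene" or "top"; returns a dict with "frame" (384x512x3 uint8, red, green, blue), "vertical_fov" (degrees; the focal length in pixels is half the picture's height over the tangent of half this angle, whatever the lens; pixels are square), "cx", "cy" (the principal point, pixels), "k1" (the pictures are not rectified: a ray, as slopes to the right and down, at radius r is drawn at 1 + k1 r^2 times it, then the intrinsics apply), "eye" and "orientation" of the camera in the world. Camera axes: x right, y up, looking along -z (the intrinsics and any distortion apply to the point x, -y, -z); pixel columns grow to the right and rows downward; lengths in m; the calibration is good to about 2 mm. A picture is of the moment at which its call begins. There is no depth.
- sign_off(): hands the job in, once; it reports no verdict.
The state is a dict: "time": time; "qpos": joint angles; "dq": joint speeds; "joint_efforts": joint torques, N m; "eef_pos": TCP position; "tcp_rot": TCP orientation; "contact_force": force on the tool from outside, world axes, zero at the start; "wrist_torque": the same for the moment, N m; "opening": opening from 0.0 (shut) to 1.0 (fully open).
Only numpy, scipy, OpenCV 4.12 (cv2) and the standard library are available. Lean on these libraries where they do the work, as an engineer would, in place of code of your own. Each camera call takes 0.05 s, during which the arm holds its last target. There are 200 camera calls.

## Working session

There is one attempt and no reset: what is moved stays moved. The work goes in short steps, Python scripts to look and compute and a tool call to move; the robot and the scene stay as the last step left them, time stands still between calls to the robot, and variables do not carry over. Pictures are saved under pics/ and viewed, about 8 in all and at most 12, crops included, and the job is handed in when it is done.

Besides the shell and the picture viewer there is one more tool, called after ">>>" as name(argument=value, ...) on one line, values as JSON. drive_tool: Moves the arm, as the interface text tells. Its arguments: {"type":"object","properties":{"steps":{"type":"array","items":{"type":"array","items":{"type":"number"}}},"force":{"type":"number"}},"required":["steps"]}

```bash
ls; mkdir -p pics; cat > h.py <<'E'
import numpy as np, cv2
from scipy.spatial.transform import Rotation as R
from plant import readout, read_camera, sign_off, ctrl
def cam(n): return read_camera(n)
def K(c):
    h,w=c["frame"].shape[:2]; f=h/2/np.tan(np.radians(c["vertical_fov"])/2)
    return np.array([[f,0,c["cx"]],[0,f,c["cy"]],[0,0,1.]]), np.array([c["k1"],0,0,0,0.])
def ray(c,px):
    k,d=K(c); p=cv2.undistortPoints(np.array(px,float).reshape(-1,1,2),k,d)[:,0]
    v=np.c_[p[:,0],-p[:,1],-np.ones(len(p))]
    return R.from_quat(c["orientation"]).apply(v)
def plane(c,px,z):
    v=ray(c,px); e=np.array(c["eye"]); return e+v*((z-e[2])/v[:,2:3])
def proj(c,P):
    k,d=K(c); q=R.from_quat(c["orientation"]).inv().apply(np.atleast_2d(P)-np.array(c["eye"]))
    q=q*[1,-1,-1]; return cv2.projectPoints(q,np.zeros(3),np.zeros(3),k,d)[0][:,0]
def save(c,n,crop=None,s=1):
    im=c["frame"][:,:,::-1]
    if crop: x0,y0,x1,y1=crop; im=im[y0:y1,x0:x1]
    cv2.imwrite("pics/"+n,cv2.resize(im,None,fx=s,fy=s,interpolation=cv2.INTER_CUBIC))
E
python3 - <<'E'
from h import *
import pickle
for n in("scene","top"):
    c=cam(n); save(c,n+"1.png",s=1.5); pickle.dump(c,open(n+"1.pkl","wb")); print({k:v for k,v in c.items() if k!="frame"})
print(readout.get_state(), ctrl.grasp_offset)
E
```

```text
pics
{'vertical_fov': 50.183658049079945, 'cx': 251.90871192451993, 'cy': 184.1046657765735, 'k1': -0.13628828721737005, 'eye': array([1.585891  , 0.15856446, 1.02624801]), 'orientation': array([0.26837934, 0.30236868, 0.6864187 , 0.60446263])}
{'vertical_fov': 57.48398952890499, 'cx': 254.63790121878452, 'cy': 190.52772669108003, 'k1': -0.013550142939602447, 'eye': array([0.47922144, 0.02409378, 1.04854728]), 'orientation': array([ 0.0327398 , -0.04025976, -0.69551237,  0.71663785])}
{'time': 0.1, 'qpos': array([-1.42998902e+00,  2.87140851e-01,  1.57806426e+00,  3.93649730e-06,
        1.27861910e+00, -1.49988554e-01]), 'dq': array([ 0.00106856,  0.00036658, -0.00426104,  0.000705  , -0.0004004 ,
       -0.00122516]), 'joint_efforts': array([ 9.29089001e-04, -4.07293832e+01, -2.93698955e+01, -1.30033768e-04,
        3.41380794e-03,  9.26115035e-06]), 'eef_pos': array([ 0.19348216, -0.64603627,  0.23002476]), 'tcp_rot': array([ 0.6996502 ,  0.10323849, -0.69964029,  0.10166057]), 'contact_force': array([-0.62532504, -0.49041839, -0.35911031]), 'wrist_torque': array([ 0.0341902 ,  0.02754637, -0.01542382]), 'opening': 0.9968783916050512} 0.0187
```

View pics/top1.png

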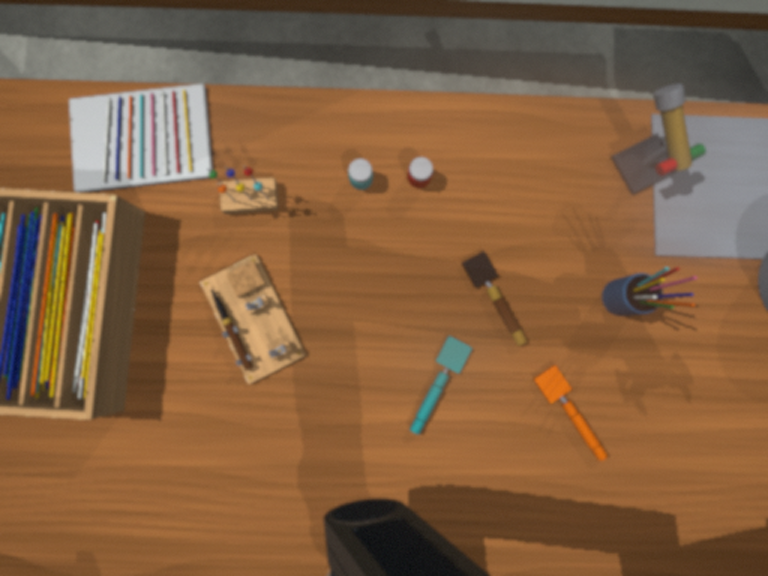

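View pics/scene1.png

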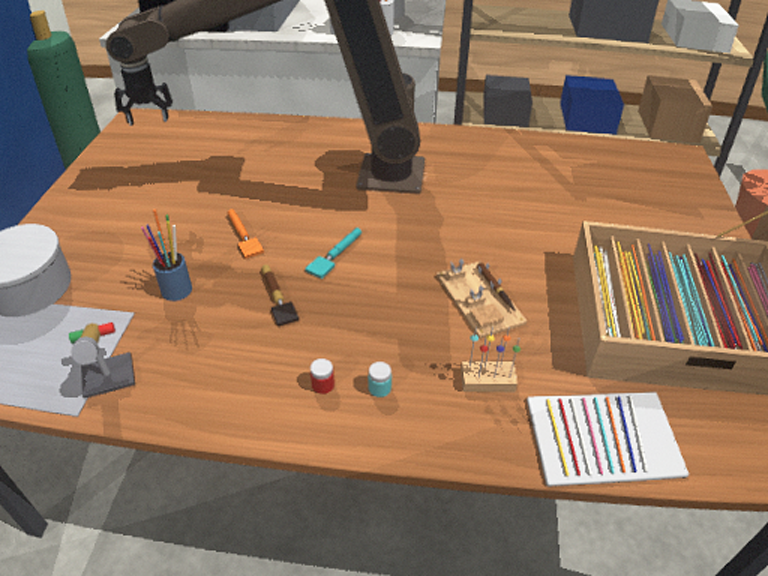

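The top view shows three paddle-shaped things, in 1.5x pixels: 
- The dark one has its pad at (481,269) and butt at (521,340).
- The turquoise one is near (440,385).
- The orange one is near (570,410).

The dark one has the brass ferrules and grey pad, so it is the one meant. The rack is near (252,318), with the cork block at (243,275). I'll confirm both in one enlarged crop.

```bash
python3 - <<'E'
import pickle
from h import *
c=pickle.load(open("top1.pkl","rb")); im=c["frame"][:,:,::-1]
a=im[160:240,290:370]; b=im[165:260,125:210]
f=lambda i,s:cv2.resize(i,None,fx=s,fy=s,interpolation=cv2.INTER_CUBIC)
A=f(a,5);B=f(b,4.7); H=max(A.shape[0],B.shape[0])
A=cv2.copyMakeBorder(A,0,H-A.shape[0],0,0,0);B=cv2.copyMakeBorder(B,0,H-B.shape[0],0,0,0)
cv2.imwrite("pics/crop.png",np.hstack([A,B[:,:400]])); print(A.shape,B.shape)
# masks
hsv=cv2.cvtColor(im,cv2.COLOR_BGR2HSV)
for p in [(320,179),(327,193),(338,210),(346,226),(150,180),(230//1,250//1),(145,235),(165,240)]: print(p,im[p[1],p[0]],hsv[p[1],p[0]])
E
```

```text
(446, 400, 3) (446, 400, 3)
(320, 179) [40 46 59] [ 9 82 59]
(327, 193) [ 56 121 153] [ 20 162 153]
(338, 210) [39 63 99] [ 12 155  99]
(346, 226) [ 58 118 152] [ 19 158 152]
(150, 180) [105 153 195] [ 16 118 195]
(230, 250) [ 53  93 139] [ 14 158 139]
(145, 235) [ 57 100 152] [ 14 159 152]
(165, 240) [68 75 92] [ 9 67 92]
```

View pics/crop.png

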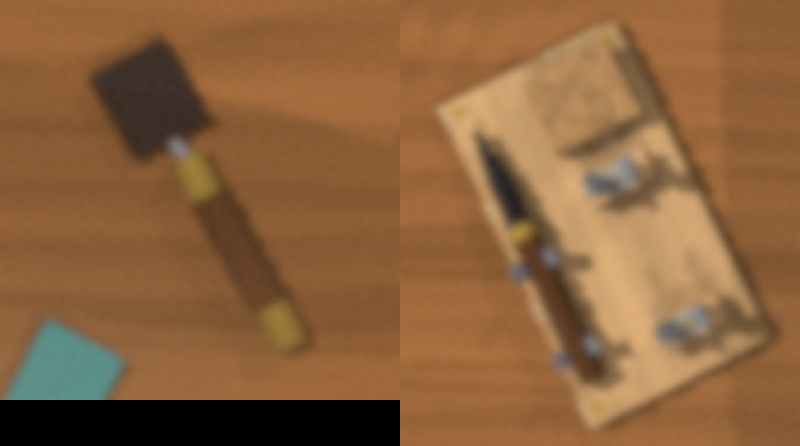

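The crop confirms the dark paddle, with brass ferrules and a grey pad at crop (150,100). It also shows the rack, with the cork rest at (590,90), the empty clips at (610,180) and (685,325), and the reamer on the left (+y). Next I'll compute poses and check them in the other view.

```bash
cat > pose.py <<'E'
from h import *
def fit(L,W):  # rigid 2D: W = Rz(a) L + t
    L=np.array(L,float);W=np.array(W)[:,:2];l=L-L.mean(0);w=W-W.mean(0)
    a=np.arctan2((l[:,0]*w[:,1]-l[:,1]*w[:,0]).sum(),(l*w).sum())
    M=np.array([[np.cos(a),-np.sin(a)],[np.sin(a),np.cos(a)]]);t=W.mean(0)-M@L.mean(0)
    return t,a,np.linalg.norm(L@M.T+t-W,axis=1)
def tf(t,a,P):
    P=np.atleast_2d(P).astype(float); return R.from_euler('z',a).apply(P)+np.r_[t,0]
E
python3 - <<'E'
import pickle
from pose import *
c=pickle.load(open("top1.pkl","rb")); s=pickle.load(open("scene1.pkl","rb"))
u=lambda P,k,o:(np.array(P)+.5)/k-.5+np.array(o)
rc=u([(37,107),(217,22),(375,342),(197,428)],4.7,(125,165))
t,a,e=fit([(.146,.086),(.146,-.038),(-.08,-.038),(-.08,.086)],plane(c,rc,.012)); print("rack",t,np.degrees(a),e)
pc=u([(90,78),(163,38),(213,122),(143,160)],5,(290,160))
fr=u([(196,176),(283,325)],5,(290,160))
W=np.r_[plane(c,pc,.012),plane(c,fr,.012)]
tp,ap,e=fit([(.134,.026),(.134,-.026),(.076,-.026),(.076,.026),(.05,0),(-.05,0)],W); print("paddle",tp,np.degrees(ap),e)
F=W[4]-W[5];print("ferr",np.linalg.norm(F),np.degrees(np.arctan2(F[1],F[0])),W[4:])
pickle.dump((t,a,tp,ap),open("pose.pkl","wb"))
# overlay
RP=[(.146,.086,.012),(.146,-.038,.012),(-.08,-.038,.012),(-.08,.086,.012),(.05,0,.059),(-.05,0,.059),(.131,.03,.029),(.131,-.03,.029),(.081,-.03,.029),(.081,.03,.029)]
PP=[(.134,.026,.012),(.134,-.026,.012),(.076,-.026,.012),(.076,.026,.012),(.064,0,.012),(.036,0,.012),(-.036,0,.012),(-.064,0,.012)]
out=[]
for cc,rb in((s,(285,165,355,230)),(s,(165,170,205,220)),(c,(125,165,210,260)),(c,(290,160,370,240))):
    x0,y0,x1,y1=rb;k=min(400/(x1-x0),300/(y1-y0));im=cv2.resize(cc["frame"][y0:y1,x0:x1,::-1],None,fx=k,fy=k,interpolation=cv2.INTER_CUBIC)
    for P,col in((tf(t,a,RP),(0,0,255)),(tf(tp,ap,PP),(0,255,0))):
        for q in proj(cc,P):
            q=(q+.5-[x0,y0])*k; cv2.circle(im,tuple(int(v) for v in q),2,col,-1)
    im=cv2.copyMakeBorder(im,0,300,0,400,0)[:300,:400]; out.append(im)
cv2.imwrite("pics/ov.png",np.vstack([np.hstack(out[:2]),np.hstack(out[2:])]))
E
```

```text
rack [0.49777748 0.23022749] 28.814870949281488 [0.00207015 0.00106611 0.00180178 0.00220674]
paddle [ 0.53646148 -0.23387435] 30.99416228173149 [0.00014544 0.00146683 0.00147102 0.00285131 0.00192807 0.00043124]
ferr 0.1015540122199727 31.04132395838153 [[ 0.58077091 -0.20685423  0.012     ]
 [ 0.49375988 -0.25922118  0.012     ]]
```

View pics/ov.png

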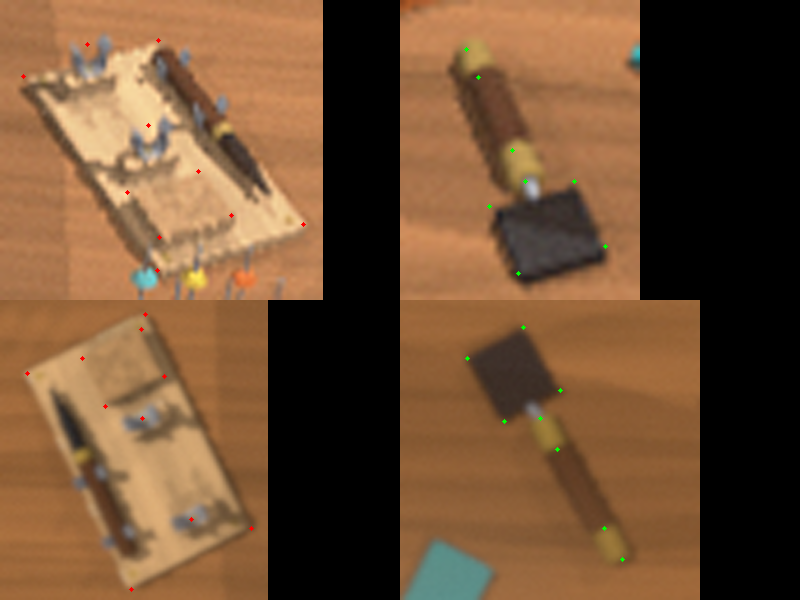

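The overlay agrees to about 1 px (3 mm) in both views, and both objects have the same small bias. The paddle is at (0.536, -0.234) with yaw 31°, and the rack is at (0.498, 0.230) with yaw 28.8°. I'll now compute the approach.

```bash
cat > go.py <<'E'
import sys,pickle
from pose import *
def delta(target,yaw):   # target TCP xyz; yaw of handle in world
    s=readout.get_state(); r=R.from_quat(s["tcp_rot"]); M=r.as_matrix()
    y=M[:,1]; want=np.degrees(yaw)+90; cur=np.degrees(np.arctan2(y[1],y[0]))
    d=(want-cur+90)%180-90      # world yaw needed; tool x points down -> turn about tool x = -d
    print("t",s["time"],"tcp",s["eef_pos"].round(4),"down",M[:,0].round(3),"F",s["contact_force"].round(1),"T",s["wrist_torque"].round(2),"op",round(s["opening"],3),"q6",s["qpos"][5].round(2))
    dw=np.array(target)-s["eef_pos"]
    print("turn deg",-d,"shift cm now",(r.inv().apply(dw)*100).round(2),"after turn",((R.from_euler('z',np.radians(d))*r).inv().apply(dw)*100).round(2))
E
python3 - <<'E'
from go import *
t,a,tp,ap=pickle.load(open("pose.pkl","rb"))
delta([*tp,.12],ap)
c=pickle.load(open("top1.pkl","rb")); print(plane(c,[(412,197)],.09))
E
```

```text
t 0.1 tcp [ 0.1935 -0.646   0.23  ] down [-0.     0.002 -1.   ] F [-0.6 -0.5 -0.4] T [ 0.03  0.03 -0.02] op 0.997 q6 -0.15
turn deg -14.332830703847549 shift cm now [ 11.08 -29.63 -44.67] after turn [ 11.06 -17.65 -50.62]
[[ 0.57402049 -0.42097152  0.09      ]]
```

>>> drive_tool(steps=[[0,0,0,-7.15,1],[0,0,0,-7.15,1],[0,-1.5,-4.2,0,1],[0,-1.5,-4.2,0,1],[0,-1.5,-4.2,0,1],[0,-1.5,-4.2,0,1],[0,-1.5,-4.2,0,1],[0,-1.5,-4.2,0,1],[0,-1.5,-4.2,0,1],[0,-1.5,-4.2,0,1]])

```text
time: 1.1
eef_pos: [0.4206, -0.3691, 0.2309]
tcp_rot: [-0.681, -0.189, 0.682, -0.188]
contact_force: [0.4, -1.0, -0.8]
opening: 1.002
```

>>> drive_tool(steps=[[0,-1.5,-4.2,0,1],[0,-1.5,-4.2,0,1],[0,-1.5,-4.2,0,1],[0,-1.0,-4.2,0,1],[3,0,0,0,1],[3,0,0,0,1],[3,0,0,0,1],[0,0,0,0,1],[0,0,0,0,1]])

```text
time: 2.0
eef_pos: [0.5354, -0.2371, 0.141]
tcp_rot: [-0.681, -0.189, 0.682, -0.188]
contact_force: [0.2, -1.2, 1.0]
opening: 0.997
```

```bash
python3 - <<'E'
from go import *
t,a,tp,ap=pickle.load(open("pose.pkl","rb"))
delta([*tp,.004],ap)
for n,b in(("scene",(150,140,230,220)),("top",(280,150,380,250))):
    c=cam(n); pickle.dump(c,open(n+"2.pkl","wb"))
    x0,y0,x1,y1=b; im=cv2.resize(c["frame"][y0:y1,x0:x1,::-1],(400,400),interpolation=cv2.INTER_CUBIC)
    globals()[n]=im
cv2.imwrite("pics/app.png",np.hstack([scene,top]))
E
```

```text
t 2.0 tcp [ 0.5354 -0.2371  0.141 ] down [-0.001  0.001 -1.   ] F [ 0.2 -1.2  1. ] T [-0.03 -0.01  0.  ] op 0.997 q6 0.44
turn deg -0.034397029979061244 shift cm now [13.7  -0.2  -0.27] after turn [13.7  -0.2  -0.27]
```

View pics/app.png

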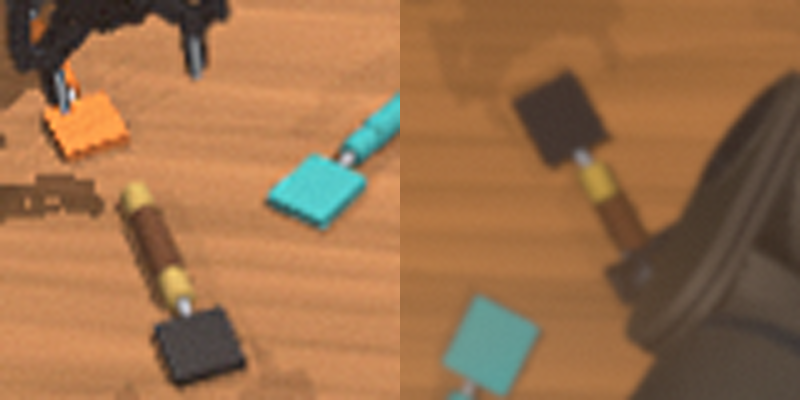

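The fingers straddle the grip. Scene view, left half: the handle runs from (130,195) to (175,285). I'll descend now.

>>> drive_tool(steps=[[3,-0.2,-0.25,0,1],[3,0,0,0,1],[3,0,0,0,1],[2,0,0,0,1],[1.5,0,0,0,0.7],[1.0,0,0,0,0.7],[0,0,0,0,0.7],[0,0,0,0,0.7]], force=80)

```text
time: 2.9
eef_pos: [0.5377, -0.2349, 0.0075]
tcp_rot: [0.682, 0.188, -0.681, 0.189]
contact_force: [-1.8, 0.1, 0.4]
opening: 0.697
```

>>> drive_tool(steps=[[0,0,0,0,0.4],[0,0,0,0,0.3],[0,0,0,0,0.2],[0,0,0,0,0.1],[0,0,0,0,0],[0,0,0,0,0],[0,0,0,0,0]], force=80)

```text
time: 3.6
eef_pos: [0.5375, -0.2347, 0.0077]
tcp_rot: [0.682, 0.188, -0.681, 0.189]
contact_force: [-2.9, 0.7, 6.9]
opening: 0.249
```

The opening of 0.249 (21 mm, less than 24 mm) and the upward force of 7 N suggest the tips pinch above the handle axis. I'll open, go about 6 mm lower and close again.

>>> drive_tool(steps=[[0,0,0,0,0.45],[0,0,0,0,0.45],[0.3,0,0,0,0.45],[0.3,0,0,0,0.45],[0,0,0,0,0.45],[0,0,0,0,0.3],[0,0,0,0,0.2],[0,0,0,0,0],[0,0,0,0,0],[0,0,0,0,0]], force=80)

```text
time: 4.6
eef_pos: [0.5369, -0.2344, 0.0005]
tcp_rot: [0.681, 0.189, -0.681, 0.189]
contact_force: [-0.7, -0.2, 1.3]
opening: 0.249
```

>>> drive_tool(steps=[[-0.5,0,0,0,0],[-1,0,0,0,0],[-1.5,0,0,0,0],[-2,0,0,0,0],[-2,0,0,0,0],[-2,0,0,0,0],[-2,0,0,0,0],[-1,0,0,0,0],[0,0,0,0,0],[0,0,0,0,0]], force=100)

```text
time: 5.6
eef_pos: [0.5365, -0.2341, 0.1201]
tcp_rot: [-0.681, -0.189, 0.682, -0.189]
contact_force: [-1.0, -0.2, -2.8]
opening: 0.244
```

```bash
python3 - <<'E'
from go import *
t,a,tp,ap=pickle.load(open("pose.pkl","rb"))
delta([*t,.14],a)
c=cam("scene"); save(c,"lift.png",(120,110,240,220),5)
P=readout.get_state()["eef_pos"]
print(proj(c,P))
E
```

```text
t 5.6 tcp [ 0.5365 -0.2341  0.1201] down [-0.  0. -1.] F [-1.  -0.2 -2.8] T [-0.05  0.1   0.02] op 0.244 q6 0.45
turn deg 2.148676511711244 shift cm now [ -1.98 -41.81 -20.57] after turn [ -1.98 -42.55 -18.98]
[[176.87030426 165.69231264]]
```

View pics/lift.png

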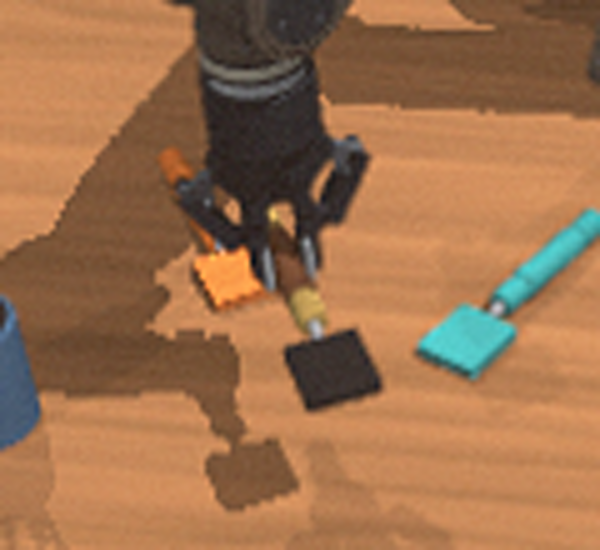

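The paddle is held at the grip and looks about level; its pad is at crop (333,370). Now I'll carry it over above the rack.

>>> drive_tool(steps=[[-0.5,-1.5,-0.7,0.7,0],[-0.5,-3,-1.3,0.7,0],[-0.5,-4,-1.8,0.7,0],[-0.5,-4,-1.8,0,0],[0,-4,-1.8,0,0],[0,-4,-1.8,0,0],[0,-4,-1.8,0,0],[0,-4,-1.8,0,0],[0,-4,-1.8,0,0],[0,-4,-1.8,0,0]])

```text
time: 6.65
eef_pos: [0.501, 0.166, 0.1389]
tcp_rot: [-0.684, -0.176, 0.686, -0.176]
contact_force: [0.6, -0.5, -1.5]
opening: 0.24
```

>>> drive_tool(steps=[[0,-3,-1.3,0,0],[0,-2,-0.8,0,0],[0,-1,-0.3,0,0],[0,0,0,0,0],[0,0,0,0,0],[0,0,0,0,0],[0,0,0,0,0]])

```text
time: 7.35
eef_pos: [0.4947, 0.2275, 0.1403]
tcp_rot: [-0.685, -0.176, 0.685, -0.176]
contact_force: [0.3, -0.5, -0.5]
opening: 0.245
```

```bash
python3 - <<'E'
from go import *
t,a,tp,ap=pickle.load(open("pose.pkl","rb"))
delta([*t,.075],a)
E
```

```text
t 7.35 tcp [0.4947 0.2275 0.1403] down [-0. -0. -1.] F [ 0.3 -0.5 -0.5] T [-0.04  0.06  0.  ] op 0.245 q6 1.31
turn deg -0.04694998086137048 shift cm now [ 6.53 -0.09 -0.41] after turn [ 6.53 -0.09 -0.41]
```

>>> drive_tool(steps=[[1.5,-0.1,-0.4,0,0],[1.5,0,0,0,0],[1.5,0,0,0,0],[1.5,0,0,0,0],[1,0,0,0,0],[0.4,0,0,0,0],[0,0,0,0,0],[0,0,0,0,0]])

```text
time: 8.15
eef_pos: [0.4979, 0.2315, 0.0668]
tcp_rot: [0.685, 0.176, -0.684, 0.176]
contact_force: [0.8, 0.3, -0.5]
opening: 0.242
```

```bash
python3 - <<'E'
from go import *
t,a,tp,ap=pickle.load(open("pose.pkl","rb"))
delta([*t,.0325],a)
s=readout.get_state(); P=s["eef_pos"]; r=R.from_quat(s["tcp_rot"]).as_matrix(); x=-r[:,2]; x=x*np.sign(x@[np.cos(a),np.sin(a),0]); y=np.cross([0,0,1],x)
f=lambda L:np.array([P+x*u+y*v+np.array([0,0,w]) for u,v,w in L])-[0,0,.0005]
PP=f([(.134,.026,.012),(.134,-.026,.012),(.076,-.026,.012),(.076,.026,.012),(.064,0,.012),(.036,0,.012),(-.036,0,.012),(-.064,0,.012)])
RP=tf(t,a,[(.05,0,.059),(-.05,0,.059),(.05,.014,.059),(.05,-.014,.059),(-.05,.014,.059),(-.05,-.014,.059)])
o=[]
for n,b in(("scene",(275,140,365,230)),("top",(120,160,210,250))):
    c=cam(n); pickle.dump(c,open(n+"3.pkl","wb"))
    x0,y0,x1,y1=b;k=800/180*1.0; im=cv2.resize(c["frame"][y0:y1,x0:x1,::-1],None,fx=k,fy=k,interpolation=cv2.INTER_CUBIC)
    im0=im.copy()
    for A,col in((RP,(0,0,255)),(PP,(0,255,0))):
        for q in proj(c,A): cv2.circle(im,tuple(int(v) for v in (q+.5-[x0,y0])*k),1,col,-1)
    o.append((im0,im))
o=np.hstack([o[0][0],o[0][1]]); 
cv2.imwrite("pics/hover.png",o); print(o.shape)
E
```

```text
t 8.15 tcp [0.4979 0.2315 0.0668] down [ 0.001  0.    -1.   ] F [ 0.8  0.3 -0.5] T [-0.03  0.05  0.03] op 0.242 q6 1.32
turn deg 0.05281007494602363 shift cm now [3.43 0.1  0.08] after turn [3.43 0.1  0.08]
(400, 800, 3)
```

View pics/hover.png

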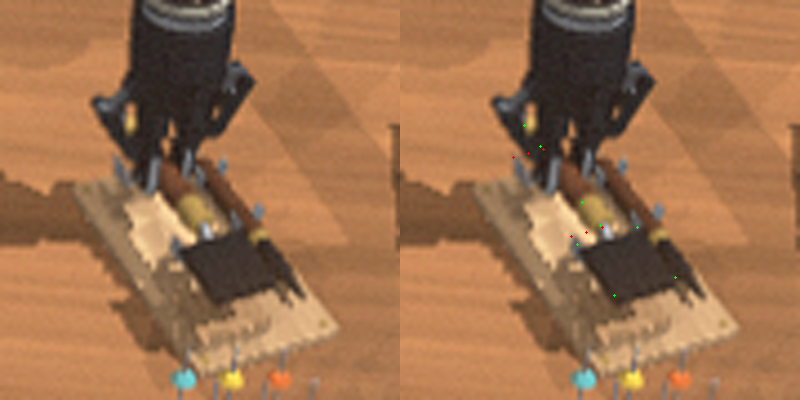

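The hover view shows the paddle level over the clips: ferrule at (593,210), front clip jaw at (577,240). The scene camera has a constant bias of about 0.7 px, while the top view agreed with the grasp to 0.6 mm. I'll do one quick cross-check of the rack's lateral position from the clips in the top picture.

```bash
python3 - <<'E'
from go import *
t,a,tp,ap=pickle.load(open("pose.pkl","rb"))
c=pickle.load(open("top1.pkl","rb")); s=pickle.load(open("scene1.pkl","rb"))
def blobs(c,z):
    im=c["frame"].astype(int); m=((im[:,:,2]-im[:,:,0])>-12)&(im.sum(2)>200)
    for x in(.05,-.05):
        g=proj(c,tf(t,a,[x,0,.052]))[0]; Y,X=np.mgrid[:384,:512]
        k=m&(np.hypot(X-g[0],Y-g[1])<8); w=k*1.
        q=np.array([(X*w).sum(),(Y*w).sum()])/w.sum()
        W=plane(c,[q],z)[0]; L=R.from_euler('z',-a).apply(W-np.r_[t,0])*1000
        print(x,int(w.sum()),q.round(1),g.round(1),"rack-frame mm",L.round(1))
for z in(.052,.059):print(z);blobs(c,z);blobs(s,z)
# board from contour
im=c["frame"][:,:,::-1];h=cv2.cvtColor(im,cv2.COLOR_BGR2HSV)
m=((h[:,:,1]<140)&(h[:,:,2]>140)).astype(np.uint8);z=np.zeros_like(m);z[160:265,120:212]=m[160:265,120:212]
z=cv2.morphologyEx(z,cv2.MORPH_CLOSE,np.ones((9,9)));n=max(cv2.findContours(z,0,1)[0],key=cv2.contourArea)
b=cv2.boxPoints(cv2.minAreaRect(n));W=plane(c,b,.012)
print(b.round(1),(R.from_euler('z',-a).apply(W-np.r_[t,0])*1000).round(1))
E
```

```text
0.052
0.05 18 [169.7 202.5] [170.2 202.3] rack-frame mm [50.2  1.5 52. ]
-0.05 8 [183.6 234.2] [185.6 233.8] rack-frame mm [-48.6   5.4  52. ]
0.05 19 [317.7 195. ] [316.3 193.3] rack-frame mm [59.4  0.2 52. ]
-0.05 21 [305.  177.1] [303.3 175.6] rack-frame mm [-40.    1.7  52. ]
0.059
0.05 18 [169.7 202.5] [170.2 202.3] rack-frame mm [49.   0.3 59. ]
-0.05 8 [183.6 234.2] [185.6 233.8] rack-frame mm [-49.    4.2  59. ]
0.05 19 [317.7 195. ] [316.3 193.3] rack-frame mm [65.6 -4.  59. ]
-0.05 21 [305.  177.1] [303.3 175.6] rack-frame mm [-33.1  -2.5  59. ]
[[129.6 187.7]
 [170.  168. ]
 [203.9 237.5]
 [163.4 257.2]] [[150.6  95.4  12. ]
 [149.4 -37.4  12. ]
 [-81.5 -36.1  12. ]
 [-78.9  94.1  12. ]]
```

The clips and the board edge suggest the rack sits about +1 mm in y, and the paddle is already at +1.1 mm. I'll leave the lateral position alone and descend to the lips while watching the forces.

>>> drive_tool(steps=[[0.5,0,0,0,0],[0.5,0,0,0,0],[0.3,0,0,0,0],[0.3,0,0,0,0],[0.2,0,0,0,0],[0.2,0,0,0,0],[0.2,0,0,0,0],[0,0,0,0,0],[0,0,0,0,0]], force=110)

```text
time: 9.15
eef_pos: [0.4986, 0.2315, 0.0468]
tcp_rot: [0.685, 0.176, -0.684, 0.176]
contact_force: [-4.0, -1.6, 9.8]
opening: 0.242
```

```bash
python3 - <<'E'
from go import *
t,a,tp,ap=pickle.load(open("pose.pkl","rb"))
delta([*t,.0325],a); s=readout.get_state(); print("F tool",R.from_quat(s["tcp_rot"]).inv().apply(s["contact_force"]).round(1), R.from_quat(s["tcp_rot"]).inv().apply(s["wrist_torque"]).round(2))
E
```

```text
t 9.15 tcp [0.4986 0.2315 0.0468] down [ 0.002  0.    -1.   ] F [-4.  -1.6  9.8] T [-0.33  0.68  0.04] op 0.242 q6 1.32
turn deg 0.058076803910921626 shift cm now [1.43 0.07 0.14] after turn [1.43 0.07 0.14]
F tool [-9.8 -0.5  4.3] [-0.04 -0.75 -0.04]
```

Contact is at the lips with 10 N up, balanced and on the handle's line. The 4 N axial force is consistent with friction. I'll press through.

>>> drive_tool(steps=[[0.2,0,0,0,0],[0.2,0,0,0,0],[0.2,0,0,0,0],[0.2,0,0,0,0],[0.2,0,0,0,0],[0.2,0,0,0,0],[0.1,0,0,0,0],[0,0,0,0,0],[0,0,0,0,0]])

```text
time: 10.05
eef_pos: [0.4991, 0.2319, 0.0325]
tcp_rot: [0.686, 0.176, -0.683, 0.176]
contact_force: [3.2, 2.2, 5.3]
opening: 0.238
```

```bash
python3 - <<'E'
from go import *
t,a,tp,ap=pickle.load(open("pose.pkl","rb"))
delta([*t,.0325],a); s=readout.get_state(); print("F tool",R.from_quat(s["tcp_rot"]).inv().apply(s["contact_force"]).round(1), R.from_quat(s["tcp_rot"]).inv().apply(s["wrist_torque"]).round(2))
E
```

```text
t 10.05 tcp [0.4991 0.2319 0.0325] down [ 0.004  0.002 -1.   ] F [3.2 2.2 5.3] T [ 0.37 -0.42 -0.03] op 0.238 q6 1.32
turn deg 0.020511307290576042 shift cm now [-0.01  0.08  0.2 ] after turn [-0.01  0.08  0.2 ]
F tool [-5.3 -0.4 -3.9] [ 0.03  0.55 -0.12]
```

>>> drive_tool(steps=[[0.1,0,0,0,0],[0.1,0,0,0,0],[0.1,0,0,0,0],[0,0,0,0,0],[0,0,0,0,0]])

```text
time: 10.55
eef_pos: [0.4992, 0.2319, 0.0323]
tcp_rot: [0.686, 0.176, -0.684, 0.176]
contact_force: [-4.4, -0.6, 22.6]
opening: 0.237
```

```bash
python3 - <<'E'
from go import *
t,a,tp,ap=pickle.load(open("pose.pkl","rb"))
delta([*t,.0325],a); s=readout.get_state(); print("F tool",R.from_quat(s["tcp_rot"]).inv().apply(s["contact_force"]).round(1), R.from_quat(s["tcp_rot"]).inv().apply(s["wrist_torque"]).round(2))
c=cam("scene"); save(c,"pressed.png",(275,130,365,230),5.5)
E
```

```text
t 10.55 tcp [0.4992 0.2319 0.0323] down [ 0.002  0.001 -1.   ] F [-4.4 -0.6 22.6] T [ 0.01  0.79 -0.06] op 0.237 q6 1.32
turn deg 0.04552775673062115 shift cm now [-0.02  0.08  0.2 ] after turn [-0.02  0.08  0.2 ]
F tool [-22.6  -1.6   4.1] [ 0.06 -0.69 -0.39]
```

View pics/pressed.png

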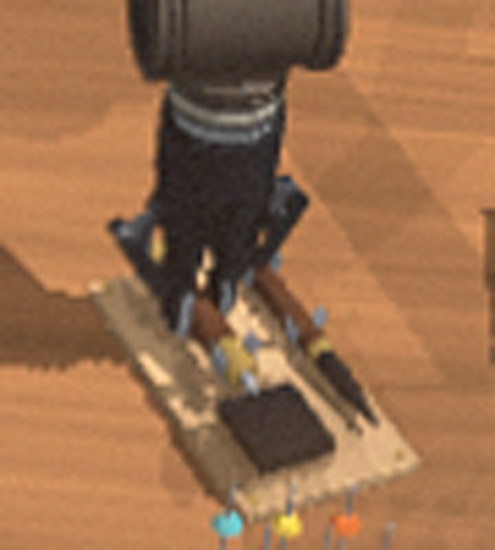

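The paddle hit a hard stop at TCP 0.0323 m, so its axis is at about 44 mm; 3 mm more command gave 0.2 mm and 22 N. In the picture the front ferrule is between the jaws at (235,360), and the pad is over the cork at (275,425). I'll relax the press, release with a modest opening because of the reamer, and retreat.

>>> drive_tool(steps=[[-0.2,0,0,0,0],[0,0,0,0,0.3],[0,0,0,0,0.4],[0,0,0,0,0.5],[0,0,0,0,0.5],[0,0,0,0,0.5]], force=40)

```text
time: 11.2
eef_pos: [0.4967, 0.231, 0.0296]
tcp_rot: [-0.684, -0.176, 0.685, -0.176]
contact_force: [0.2, 0.2, 0.5]
opening: 0.499
```

>>> drive_tool(steps=[[-0.5,0,0,0,0.5],[-1,0,0,0,0.5],[-1.5,0,0,0,0.5],[-2,0,0,0,0.5],[-3,0,0,0,0.5],[-3,0,0,0,0.5],[-3,0,0,0,0.5],[-2,0,0,0,0.5],[0,0,0,0,0.5]])

```text
time: 12.1
eef_pos: [0.4999, 0.232, 0.1961]
tcp_rot: [0.688, 0.176, -0.681, 0.176]
contact_force: [0.4, 0.3, 0.2]
opening: 0.499
```

>>> drive_tool(steps=[[-1,3,0,0,0.5],[-1,4,0,0,0.5],[0,4,0,0,0.5],[0,4,0,0,0.5],[0,4,0,0,0.5],[0,4,0,0,0.5],[0,4,0,0,0.5],[0,2,0,0,0.5],[0,0,0,0,0.5],[0,0,0,0,0.5]])

```text
time: 13.1
eef_pos: [0.6367, -0.0221, 0.2095]
tcp_rot: [-0.684, -0.177, 0.685, -0.176]
contact_force: [-0.6, 0.1, 0.1]
opening: 0.5
```

```bash
python3 - <<'E'
from go import *
t,a,tp,ap=pickle.load(open("pose.pkl","rb"))
delta([*t,.0325],a)
PP=tf(t,a,[(x,y,z+.032) for x,y,z in [(.134,.026,.012),(.134,-.026,.012),(.076,-.026,.012),(.076,.026,.012),(.064,0,.012),(.036,0,.012),(-.036,0,.012),(-.064,0,.012)]])
o=[]
for n,b in(("scene",(280,150,360,230)),("top",(120,165,210,255))):
    c=cam(n); pickle.dump(c,open(n+"4.pkl","wb")); x0,y0,x1,y1=b;k=400/(x1-x0)
    im=cv2.resize(c["frame"][y0:y1,x0:x1,::-1],(400,400),interpolation=cv2.INTER_CUBIC)
    for q in proj(c,PP): cv2.circle(im,tuple(int(v) for v in (q+.5-[x0,y0])*k),1,(0,255,0),-1)
    o.append(im)
cv2.imwrite("pics/done.png",np.hstack(o))
E
```

```text
t 13.1 tcp [ 0.6367 -0.0221  0.2095] down [-0.002  0.001 -1.   ] F [-0.6  0.1  0.1] T [ 0.   -0.01  0.06] op 0.5 q6 0.87
turn deg 0.025244690358647404 shift cm now [ 1.775e+01 -2.877e+01 -2.000e-02] after turn [ 1.775e+01 -2.877e+01 -1.000e-02]
```

View pics/done.png

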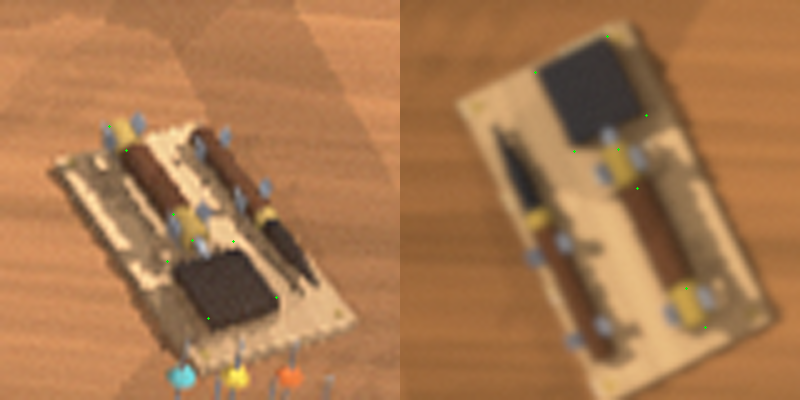

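Both ferrules sit between their jaws: top view front (620,165), rear (688,305). The pad is over the cork at (590,90). As a last numeric check I'll triangulate the ferrule heights and compare the bystanders before and after.

```bash
python3 - <<'E'
from go import *
t,a,tp,ap=pickle.load(open("pose.pkl","rb"))
C={n:pickle.load(open(n+"4.pkl","rb")) for n in("scene","top")}
for x in(.05,-.05):
    L=[]
    for n,c in C.items():
        h=cv2.cvtColor(c["frame"],cv2.COLOR_RGB2HSV); g=proj(c,tf(t,a,[x,0,.05]))[0]; Y,X=np.mgrid[:384,:512]
        m=(h[:,:,0]>18)&(h[:,:,0]<30)&(h[:,:,1]>130)&(h[:,:,2]>90)&(np.hypot(X-g[0],Y-g[1])<9)
        q=[X[m].mean(),Y[m].mean()]; L.append((np.array(c["eye"]),ray(c,[q])[0])); print(x,n,m.sum(),np.round(q,1),g.round(1))
    (p,u),(r,v)=L; k=np.linalg.lstsq(np.c_[u,-v],r-p,rcond=None)[0]; A=p+k[0]*u;B=r+k[1]*v
    print("pt",R.from_euler('z',-a).apply((A+B)/2-np.r_[t,0])*1000,"gap",np.linalg.norm(A-B)*1000)
for n in C:
    o=pickle.load(open(n+"1.pkl","rb"))["frame"]; d=np.abs(o.astype(int)-C[n]["frame"]).max(2)
    J={"frit_blue":(.03,),}
    if n=="top":
        for nm,(x0,y0,x1,y1) in {"beads":(138,110,190,146),"blue":(230,102,250,128),"red":(270,102,292,128),"mug":(400,175,470,212),"turq":(272,222,316,292),"orange":(355,242,406,308)}.items(): print(nm,(d[y0:y1,x0:x1]>40).sum())
    else:
        for nm,(x0,y0,x1,y1) in {"beads":(300,222,350,262),"blue":(243,238,265,266),"red":(204,238,225,264),"mug":(95,138,130,202)}.items(): print(nm,(d[y0:y1,x0:x1]>40).sum())
E
```

```text
0.05 scene 22 [317.8 195. ] [316.3 193.7]
0.05 top 45 [169.  201.4] [170.3 202.4]
pt [54.87989203  3.16539235 47.04355584] gap 0.7650931866229144
-0.05 scene 13 [304.5 176.2] [303.2 176. ]
-0.05 top 51 [184.4 233. ] [185.7 233.8]
pt [-46.24090911   2.50284284  51.30681437] gap 0.897434024580276
beads 0
blue 0
red 0
mug 2
beads 0
blue 0
red 145
mug 0
turq 1140
orange 1694
```

The front ferrule reads 47 mm and the rear 51 mm, so the rear may be a few mm high or this may be image noise. I'll probe it directly with shut fingertips pressing gently on the grip near each ferrule. A home handle should stop the tips at about z = 56 mm.

>>> drive_tool(steps=[[0,-4,0.4,0,0],[0,-4,0.4,0,0],[0,-4,0.4,0,0],[0,-4,0.4,0,0],[0,-4,0.4,0,0],[0,-4,0.4,0,0],[0,-3,0.3,0,0],[0,-1.5,0,0,0],[0,0,0,0,0],[0,0,0,0,0]])

```text
time: 14.2
eef_pos: [0.4764, 0.2139, 0.2106]
tcp_rot: [0.685, 0.176, -0.684, 0.177]
contact_force: [0.0, -0.2, 0.1]
opening: -0.005
```

```bash
python3 - <<'E'
from go import *
t,a,tp,ap=pickle.load(open("pose.pkl","rb"))
delta([.4755,.2189,.056],a)
E
```

```text
t 14.2 tcp [0.4764 0.2139 0.2106] down [ 0.001 -0.    -1.   ] F [ 0.  -0.2  0.1] T [0.04 0.01 0.  ] op -0.005 q6 1.29
turn deg 0.10738509726138545 shift cm now [15.46 -0.5  -0.15] after turn [15.46 -0.5  -0.15]
```

>>> drive_tool(steps=[[3,-0.5,-0.1,0,0],[4,0,0,0,0],[3,0,0,0,0],[2,0,0,0,0],[1.5,0,0,0,0],[0.5,0,0,0,0],[0.5,0,0,0,0],[0,0,0,0,0],[0,0,0,0,0]])

```text
time: 15.1
eef_pos: [0.4756, 0.2189, 0.0664]
tcp_rot: [0.686, 0.176, -0.684, 0.176]
contact_force: [0.8, 1.0, 0.3]
opening: -0.002
```

>>> drive_tool(steps=[[0.2,0,0,0,0],[0.2,0,0,0,0],[0.1,0,0,0,0],[0,0,0,0,0],[0,0,0,0,0]])

```text
time: 15.6
eef_pos: [0.4746, 0.2188, 0.0603]
tcp_rot: [-0.685, -0.176, 0.685, -0.176]
contact_force: [0.4, 0.9, -0.4]
opening: 0.001
```

>>> drive_tool(steps=[[0.2,0,0,0,0],[0.2,0,0,0,0],[0.1,0,0,0,0],[0.1,0,0,0,0],[0.1,0,0,0,0],[0,0,0,0,0],[0,0,0,0,0]])

```text
time: 16.3
eef_pos: [0.4748, 0.2188, 0.0557]
tcp_rot: [-0.684, -0.176, 0.685, -0.177]
contact_force: [-6.4, -2.1, 14.5]
opening: 0.004
```

The fingertips stopped firmly at z = 55.7 mm under 14.5 N near the rear ferrule, where home is 56 mm. The rear is home, and so is the front, given the stop height with the handle held level. I'll retreat clear.

>>> drive_tool(steps=[[-0.5,0,0,0,0],[-1,0,0,0,0],[-2,0,0,0,0],[-3,0,0,0,0],[-3,0,0,0,0],[-3,0,0,0,0],[-2,0,0,0,0],[0,3,0,0,0],[0,4,0,0,0],[0,4,0,0,0]])

```text
time: 17.3
eef_pos: [0.5282, 0.1217, 0.199]
tcp_rot: [0.685, 0.177, -0.684, 0.177]
contact_force: [0.2, 0.4, 0.7]
opening: 0.003
```

>>> drive_tool(steps=[[0,4,0,0,0],[0,4,0,0,0],[0,3,0,0,0],[0,0,0,0,0],[0,0,0,0,0]])

```text
time: 17.8
eef_pos: [0.5807, 0.0257, 0.1981]
tcp_rot: [-0.685, -0.176, 0.685, -0.175]
contact_force: [0.4, 0.4, 0.7]
opening: -0.003
```

```bash
python3 - <<'E'
from go import *
c=cam("scene"); save(c,"end.png",(140,130,360,270),3.5); s=readout.get_state(); print(s["time"],s["eef_pos"],s["contact_force"])
E
```

```text
17.85 [0.58040662 0.02643733 0.19812606] [ 0.28797685 -0.04028146 -0.67561093]
```

View pics/end.png

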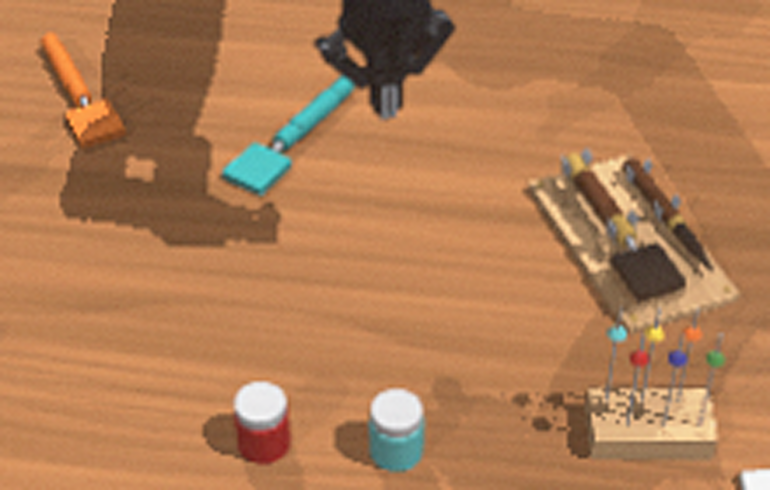

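The final view shows the paddle in both clips, ferrules at (577,165) and (620,230), with the pad over the cork at (648,270). The bystanders are in place and the arm is clear, so I'm handing in.

```bash
python3 -c "
from plant import sign_off
print(sign_off())"
```

```text
the job is handed in; nothing more can be done
None
```

The graphite paddle is in the empty pair of clips with its pad at the cork-rest end and its flat face down. I let go, backed the arm off and handed in at about 18 s.

**Grasp:** My first grip looked too high on the handle, so I opened, went about 7 mm lower and gripped again before lifting. The paddle was never dropped.

**Snap:** Pressing came to a hard stop at 22.6 N with the handle axis at about 43.8 mm; home is 44 mm.

**Checks that agreed:**
- After release, I pressed shut fingertips on the grip near the rear ferrule. They stopped at 55.7 mm under 14.5 N; a handle that is home should stop them at 56 mm.
- The last pictures show both ferrules between their jaws and the pad over the cork.
- The jars, bead stand and mug looked unchanged in the scene view.

**Checks that disagreed or were limited:**
- Camera triangulation put the rear ferrule about 4 mm higher than the front. The fingertip press contradicted this, so I took it as image noise from few pixels and the jaws hiding part of the ferrule.
- I did not press separately near the front ferrule. That it is home rests on the hard stop, the rear press and the pictures.
- The before-and-after comparison in the top view differed near the red jar and the turquoise and orange paddles, most likely because the arm or its shadow was there. They look in place in the last scene picture.

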